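# Reverse the strip-down row into the refit rack

### The arm

A 6-joint arm with a two-finger parallel gripper is mounted at the origin on the work surface. World frame = base frame: x ahead of the robot, y to its left, z up, the work surface at z = 0. Lengths are in m, angles in rad, forces in N, time in s.
With the tool pointing down it reaches from about 0.3 to 0.775 m from the base axis. Payload 14.6 kg.
Tool frame: the origin (TCP) lies on the centre line of the jaws, within the pads' length; the fingertips stand 25 mm ahead of it and the grasp point (between the pads) lies 6 mm ahead of it (ctrl.tip_reach is the distance from the TCP to the fingertips, in m); z points along the fingers, y is the line along which they close (so a half turn about z gives the same grasp; the last joint's range is limited). The gripper opens to 94 mm and grips with 3 to 60 N. Pads are 16 mm wide; open, the fingers measure 119 mm over their backs; the gripper's body (75 mm by 177 mm) begins 78 mm behind the grasp point.
Start: joints at [1.065, 0.3, 1.521, -0, 1.321, -0.067], TCP at [0.234, 0.498, 0.23] pointing down, gripper open.
Joint ranges: [-3.03, 3.03], [-0.79, 2.21], [0.23, 2.52], [-1.04, 4.18], [0, 3.07], [-2.55, 2.55]. Speed limits (rad/s): [2.22, 2.22, 2.57, 3.14, 3.14, 3.14].

### API

Orientations are given as [roll, pitch, yaw] about the fixed x, y, z axes, in that order (R = Rz(yaw) Ry(pitch) Rx(roll)).
In Python, from station import ctrl gives the robot as it stands. The module is installed in compiled form; this text tells all that it offers.
- The arm moves only by the tool apply_moves, never from a script. Its argument "deltas" is a list of rows, each a list of 7 numbers: the closure in counts, from 0 (fully open) to 255 (shut), then the shift along the world's x, y, z in cm, then the turn, a rotation vector about the world's x, y, z in rad. In form: [[jaw, tx, ty, tz, ax, ay, az], ...]. A call has 1 to 10 rows; each row shifts and turns the commanded pose from where the row before left it; what a row does not reach is not made up. A row lasts 1/10 s, in which the tool goes at most 50 mm and 8.59 degrees, less where a joint would pass 70% of its speed; a pose out of reach is approached as far as the arm can. A call with a gripper value outside its range is refused whole. The fingers move at their own pace and stop on an object; "grip_force" is the grip in N (left out, the last holds). Time passes only in rows, so rows that do not move let the fingers close. It gives the time, the measured TCP pose, the force, the opening and the grip force at its end, in the units of the state.
- ctrl.get_obs(): the state, without advancing time (a new reading comes with each control period).
- ctrl.camera(name): name is "side" or "top" or "wrist"; returns a dict with "img" (384x512x3 uint8, red, green, blue), "K" (3x3 intrinsics, pixels), "pose" (4x4, takes a point from camera to world coordinates); the wrist camera has in their place "hand_eye" (4x4, takes a point from camera to tool coordinates, whose origin is the TCP and whose axes are the flange's). Camera axes: x right, y up, looking along -z (the intrinsics and any distortion apply to the point x, -y, -z); pixel columns grow to the right and rows downward; lengths in m; the calibration is good to about 2 mm. A picture is of the moment at which its call begins: read the wrist's pose just before it. There is no depth.
- ctrl.hand_in(): hands the job in; it is judged then, once.
The state is a dict: "time_s": time; "qpos": joint angles; "joint_vel": joint speeds; "tau": joint torques, N m; "ee_pos": TCP position; "eef_rot": TCP orientation; "force": force on the tool from outside, world axes, zero at the start; "moment": the same for the moment, N m; "grip_width": finger opening in m; "grip_force": force on a finger pad.
Only numpy, scipy, OpenCV 4.12 (cv2) and the standard library are available. Lean on these libraries where they do the work, as an engineer would, in place of code of your own. Each camera call takes 0.05 s, during which the arm holds its last target. There are 200 camera calls.

### The job

The four parts taken off the lathe stand in a row on the aluminium rail, first one off beside the rail's steel post. Refitting goes in the reverse order, so move all four into the empty wooden rack, one to a well: the part farthest from the rail's post goes into the well beside the rack's post, the next farthest into the next well, and so on, until the part nearest the rail's post is in the well farthest from the rack's post. Stand each upright on the floor of its well, never laying one down on the way.

Things in the scene. Friction and masses are not known exactly. Their poses are not given: they have to be found in the camera images.
- long_bolt: long black steel hex bolt standing on its head, thread up: 108 mm high over all, head 30 mm across flats and 13 mm high, round shank 20 mm in diameter above that. Origin: centre of its underside, on its axis; z up the axis. It starts upright on its own pad, up to 4 mm off the pad's centre. Weight about 0.3 kg
- short_bolt: short thick black steel hex bolt standing on its head, thread up: 62 mm high over all, head 36 mm across flats (42 mm over corners) and 15 mm high, round shank 26 mm in diameter above that. Origin: centre of its underside, on its axis; z up the axis. It starts upright on its own pad, up to 4 mm off the pad's centre. Weight about 0.3 kg
- ball_handle: lever end with a black ball on top: round steel foot 36 mm in diameter and 10 mm high, stem 14 mm in diameter, black ball 34 mm in diameter whose centre is 62 mm above the underside; 79 mm high over all. Origin: centre of its underside, on its axis; z up the axis. It starts upright on its own pad, up to 4 mm off the pad's centre. Weight about 0.2 kg
- bush: brass bush, a plain thick tube standing on end: 38 mm outside diameter, 22 mm bore, 52 mm high. Origin: centre of its underside, on its axis; z up the axis. It starts upright on its own pad, up to 4 mm off the pad's centre. Weight about 0.3 kg
- pad_long_bolt: fixed grey square pad on the rail on which the long bolt starts; all four are alike: 66 mm square, edge 4 mm wide standing 4 mm above the inner floor. Origin: centre of the underside, 6 mm above the table; inner floor 4 mm above the origin; axes as the rail's. It stays put and so still shows where in the row the long bolt was
- pad_short_bolt: fixed grey square pad on the rail on which the short bolt starts; all four are alike: 66 mm square, edge 4 mm wide standing 4 mm above the inner floor. Origin: centre of the underside, 6 mm above the table; inner floor 4 mm above the origin; axes as the rail's. It stays put and so still shows where in the row the short bolt was
- pad_ball_handle: fixed grey square pad on the rail on which the ball handle starts; all four are alike: 66 mm square, edge 4 mm wide standing 4 mm above the inner floor. Origin: centre of the underside, 6 mm above the table; inner floor 4 mm above the origin; axes as the rail's. It stays put and so still shows where in the row the ball handle was
- pad_bush: fixed grey square pad on the rail on which the bush starts; all four are alike: 66 mm square, edge 4 mm wide standing 4 mm above the inner floor. Origin: centre of the underside, 6 mm above the table; inner floor 4 mm above the origin; axes as the rail's. It stays put and so still shows where in the row the bush was
- rail: fixed aluminium rail, 84 (x) by 320 (y) by 6 mm, carrying four pads in a row along y. Origin: on the table under the middle of the row; z up, +y to the robot's left within 0.2 rad. Pads at x = 0, y = +105, +35, -35, -105 mm; steel post 18 mm thick, 34 mm high at y = +158 mm. It may be left or right of the rack. Loose hardware up to 20 mm high lies 75 mm or more before and behind the row
- rack: fixed wooden rack, 84 (x) by 320 (y) mm, with four open square wells in a row along y. Origin: on the table under the middle of the row; z up, +y to the robot's left within 0.2 rad. Wells at x = 0, y = +105, +35, -35, -105 mm, 62 by 64 mm inside, floor 6 mm above the table, walls 6 mm above the floor; steel post 18 mm thick, 34 mm high at y = +158 mm. Loose hardware before and behind as at the rail

How it is judged:
By the outcome, as a careful person would: the job done as asked, in the order asked, and still so for the second after the job is handed in, with the robot touching nothing.
It also fails if it takes over 120 s, if anything falls off the work surface, if the arm or the gripper's body presses on something with over 40 N, if the wrist force passes 120 N, or if a joint passes its speed limit or range.

## Working session

There is one attempt and no reset: what is moved stays moved. The work goes in short steps, Python scripts to look and compute and a tool call to move; the robot and the scene stay as the last step left them, time stands still between calls to the robot, and variables do not carry over. Pictures are saved under pics/ and viewed, at most 14 in all, crops included, and the job is handed in when it is done.

Besides the shell and the picture viewer there is one more tool, called after "Request:" as name(argument=value, ...) on one line, values as JSON. apply_moves: Moves the arm, as the interface text tells. Its arguments: {"type":"object","properties":{"deltas":{"type":"array"},"grip_force":{"type":"number"}},"required":["deltas"]}

```bash
mkdir -p pics; python3 - <<'E'
from station import ctrl
import cv2,numpy as np,pickle
o=ctrl.get_obs();print(o)
d={}
for n in("top","side"):
    c=ctrl.camera(n);d[n]=c;print(n,c["K"],c["pose"],[k for k in c])
    cv2.imwrite(f"pics/{n}0.png",cv2.resize(c["img"][...,::-1],(800,600),interpolation=cv2.INTER_CUBIC))
pickle.dump(d,open("cams.pkl","wb"))
E
```

```text
{'time_s': 0.0, 'qpos': array([ 1.06541324e+00,  3.00448785e-01,  1.52156765e+00,  6.87444924e-06,
        1.32070279e+00, -6.66222391e-02]), 'joint_vel': array([-1.39795629e-03, -3.32275917e-05,  1.03425340e-03, -1.89525523e-03,
       -2.24792789e-03, -4.03517973e-04]), 'tau': array([-1.67504575e-03, -5.31813347e+01, -3.52729475e+01,  7.07414676e-02,
        2.44690699e-02, -7.86356213e-05]), 'ee_pos': array([0.23355069, 0.49769614, 0.22990424]), 'eef_rot': array([-3.14046902e+00, -8.16432935e-05,  2.70283006e+00]), 'force': array([-0.09034515,  0.10373824, -0.45271275]), 'moment': array([ 0.01506149, -0.06031834,  0.01613824]), 'grip_force': 0.0, 'grip_width': 0.0940415050815048}
top [[493.51493271   0.         243.90493266]
 [  0.         493.51493271 193.89814034]
 [  0.           0.           1.        ]] [[ 0.00182623  0.99851038 -0.05453159  0.45956249]
 [-0.9999549   0.00131519 -0.00940596  0.01014446]
 [-0.00932023  0.05454631  0.99846774  1.12970581]
 [ 0.          0.          0.          1.        ]] ['img', 'K', 'pose']
side [[365.63805412   0.         256.83548541]
 [  0.         365.63805412 191.22451412]
 [  0.           0.           1.        ]] [[ 8.90822439e-01  3.38983795e-01 -3.02531600e-01  2.78804489e-01]
 [-4.54350748e-01  6.63331093e-01 -5.94606810e-01 -4.96876016e-01]
 [-8.83456213e-04  6.67144548e-01  7.44927763e-01  6.31920804e-01]
 [ 0.00000000e+00  0.00000000e+00  0.00000000e+00  1.00000000e+00]] ['img', 'K', 'pose']
```

View pics/top0.png

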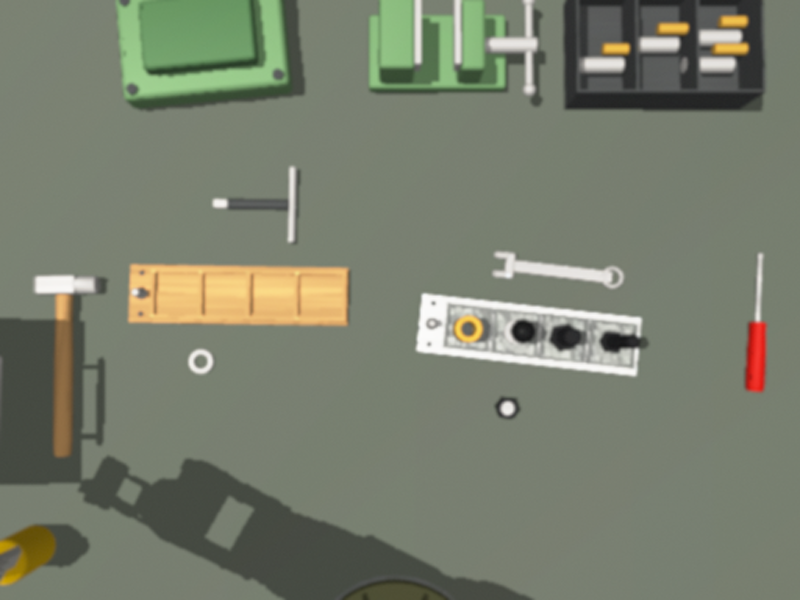

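View pics/side0.png

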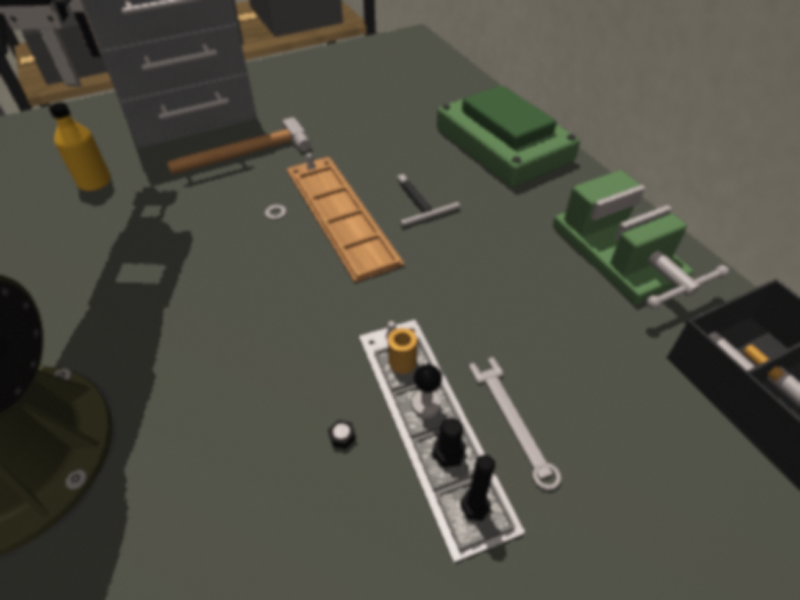

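The top view shows the rack on the left with its post at about (140,293). The rail is on the right with its post at about (432,323). Counting from the rail's post, the parts are the bush (468,329), ball handle (524,331), short bolt (566,337) and long bolt (612,342). The side view shows the same order. So the targets are long bolt to y=+105, short bolt to +35, ball handle to -35 and bush to -105.

```bash
cat > h.py <<'E'
import numpy as np,cv2,pickle
def ray(c,uv,z,pose=None):
    P=c["pose"] if pose is None else pose;K=c["K"]
    d=np.array([(uv[0]-K[0,2])/K[0,0],-(uv[1]-K[1,2])/K[1,1],-1.]);d=P[:3,:3]@d
    return P[:3,3]+d*(z-P[2,3])/d[2]
def proj(c,p,pose=None):
    P=c["pose"] if pose is None else pose;K=c["K"]
    q=(np.atleast_2d(p)-P[:3,3])@P[:3,:3]
    return np.c_[K[0,0]*q[:,0]/-q[:,2]+K[0,2],K[1,1]*q[:,1]/q[:,2]+K[1,2]]
E
python3 - <<'E'
from h import *
d=pickle.load(open("cams.pkl","rb"));t=d["top"];s=d["side"]
hsv=cv2.cvtColor(t["img"],cv2.COLOR_RGB2HSV)
H,S,V=cv2.split(hsv)
roi=np.zeros_like(H);roi[160,:]=0
def rect(m,x0,x1,y0,y1,z,name):
    mm=np.zeros(m.shape,np.uint8);mm[y0:y1,x0:x1]=m[y0:y1,x0:x1]*255
    cs,_=cv2.findContours(mm,0,1);c=np.vstack([k for k in cs if len(k)>15])
    b=cv2.boxPoints(cv2.minAreaRect(c));W=np.array([ray(t,p,z)[:2] for p in b])
    e=[np.linalg.norm(W[i]-W[(i+1)%4]) for i in range(4)]
    i=0 if e[0]>e[1] else 1
    v=W[i+1]-W[i]; v=v if v[1]>0 else -v
    th=np.arctan2(-v[0],v[1]);print(name,b.round(1).tolist(),"sides",np.round(e,4),"ctr",W.mean(0).round(4),"yaw",round(th,4))
    return W.mean(0),th
rk=rect((S>90)&(H>8)&(H<30)&(V>90),78,228,160,215,.012,"rack")
rl=rect(V>165,262,420,180,250,.006,"rail")
out={"rack":rk,"rail":rl}
for n,(c,th) in out.items():
    R=np.array([[np.cos(th),-np.sin(th)],[np.sin(th),np.cos(th)]])
    out[n]=(c,th,[c+R@[0,y] for y in(.105,.035,-.035,-.105)]);print(n,np.round(out[n][2],4))
    for k in(t,s):
        p=proj(k,[[*(c+R@[sx*.042,sy*.16]),.006 if n=="rail" else .012] for sx,sy in((1,1),(1,-1),(-1,-1),(-1,1))]+[[*q,.01] for q in out[n][2]])
        k.setdefault("o",[]).append(p)
pickle.dump(out,open("poses.pkl","wb"))
for n,k,(x0,x1,y0,y1) in(("t",t,(255,425,175,255)),("s",s,(215,345,195,365))):
    f=4.6 if n=="t" else 3.5
    im=cv2.resize(k["img"][y0:y1,x0:x1,::-1],None,fx=f,fy=f,interpolation=cv2.INTER_CUBIC)
    g=((k["o"][1]-[x0,y0]+.5)*f).round().astype(int)
    for p in g: cv2.circle(im,tuple(map(int,p)),2,(0,0,255),-1)
    cv2.imwrite(f"pics/{n}1.png",im);print(im.shape)
a=cv2.imread("pics/t1.png");b=cv2.imread("pics/s1.png")
E
```

```text
rack [[81.69999694824219, 206.0], [82.4000015258789, 168.5], [222.60000610351562, 170.89999389648438], [222.0, 208.3000030517578]] sides [0.0855 0.3202 0.0853 0.3189] ctr [0.5329 0.2295] yaw -0.0161
rail [[265.0, 224.8000030517578], [271.5, 166.10000610351562], [413.3999938964844, 181.8000030517578], [406.79998779296875, 240.5]] sides [0.1349 0.3246 0.1343 0.3225] ctr [ 0.5001 -0.1957] yaw -0.1105
rack [[0.5346 0.3345]
 [0.5335 0.2645]
 [0.5324 0.1945]
 [0.5312 0.1245]]
rail [[ 0.5116 -0.0913]
 [ 0.5039 -0.1609]
 [ 0.4962 -0.2304]
 [ 0.4885 -0.3   ]]
(368, 782, 3)
(595, 455, 3)
```

View pics/t1.png

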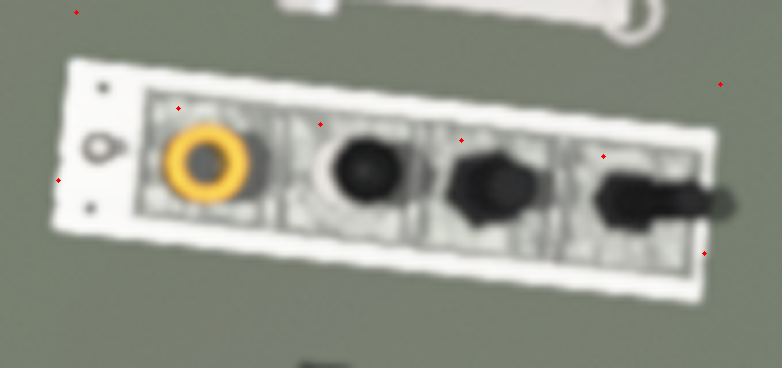

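View pics/s1.png

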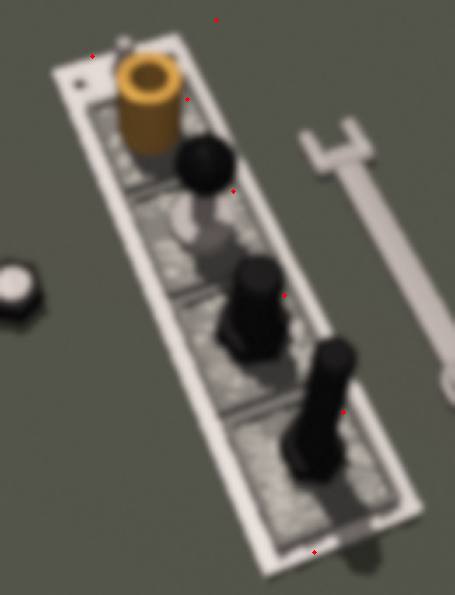

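The top crop gives the rail's corners at about (72,60), (717,130), (700,300) and (54,229); my automatic rail fit had swallowed the wrench. The bush rim is centred at (207,163) and the ball at (366,170). The side crop gives the part tops: bush (149,77), ball (205,165), short bolt (260,273) and long bolt (335,356).

```bash
python3 - <<'E'
from h import *
d=pickle.load(open("cams.pkl","rb"));t=d["top"];s=d["side"]
T=lambda u,v:((u+.5)/4.6-.5+255,(v+.5)/4.6-.5+175)
S=lambda u,v:((u+.5)/3.5-.5+215,(v+.5)/3.5-.5+195)
def fit(W,n):
    c=W.mean(0);v=(W[0]+W[3]-W[1]-W[2]);th=np.arctan2(-v[0],v[1])
    e=[np.linalg.norm(W[i]-W[(i+1)%4]) for i in range(4)]
    R=np.array([[np.cos(th),-np.sin(th)],[np.sin(th),np.cos(th)]])
    print(n,c.round(4),th.round(4),np.round(e,3));return c,th,[c+R@[0,y] for y in(.105,.035,-.035,-.105)],R
Wt=np.array([ray(t,T(*p),.006)[:2] for p in((72,60),(717,130),(700,300),(54,229))])
Ws=np.array([ray(s,S(*p),.006)[:2] for p in((181,36),(423,511),(266,577),(54,72))])
rt=fit(Wt,"top");rs=fit(Ws,"side")
for n,i,a,b,z in(("bush",0,(207,163),(149,77),.062),("ball",1,(366,170),(205,165),.072),("short",2,(513,185),(260,273),.072),("long",3,None,(335,356),.118)):
    for k,f,p in((t,T,a),(s,S,b)):
        if p:
            w=ray(k,f(*p),z)[:2];print(n,w.round(4),"rel pad",(rt[3].T@(w-rt[2][i])).round(4))
o=pickle.load(open("poses.pkl","rb"));o["rail"]=rt[:3];pickle.dump(o,open("poses.pkl","wb"))
print(np.round(rt[2],4))
E
```

```text
top [ 0.4763 -0.1938] -0.1073 [0.32  0.084 0.319 0.084]
side [ 0.4738 -0.196 ] -0.1108 [0.317 0.083 0.319 0.084]
bush [ 0.4831 -0.1002] rel pad [-0.0033 -0.0112]
bush [ 0.4804 -0.1022] rel pad [-0.0058 -0.0135]
ball [ 0.4797 -0.173 ] rel pad [ 0.0012 -0.014 ]
ball [ 0.4765 -0.1742] rel pad [-0.002  -0.0155]
short [ 0.4729 -0.2411] rel pad [ 0.0017 -0.0124]
short [ 0.4701 -0.2418] rel pad [-0.0011 -0.0134]
long [ 0.4628 -0.3118] rel pad [-0.0008 -0.0138]
[[ 0.4876 -0.0894]
 [ 0.4801 -0.159 ]
 [ 0.4726 -0.2286]
 [ 0.4651 -0.2982]]
```

The parts all sit about 12 mm off the nominal pad centres in the same direction, so the row isn't centred on the plate: the post end sticks out further. I'll locate the dividers themselves.

```bash
python3 - <<'E'
from h import *
from scipy.ndimage import map_coordinates
d=pickle.load(open("cams.pkl","rb"));t=d["top"];o=pickle.load(open("poses.pkl","rb"))
g=t["img"].astype(float).mean(2)
for n,z,xs in(("rack",.012,np.linspace(-.025,.025,40)),("rail",.014,np.r_[np.linspace(-.027,-.022,10),np.linspace(.023,.028,10)])):
    c,th=o[n][:2];R=np.array([[np.cos(th),-np.sin(th)],[np.sin(th),np.cos(th)]])
    ys=np.arange(-.17,.17,.002)
    pr=[]
    for y in ys:
        p=proj(t,np.array([[*(c+R@[x,y]),z] for x in xs]));pr.append(map_coordinates(g,[p[:,1],p[:,0]],order=1).mean())
    print(n);print(" ".join(f"{int(round(y*1000))}:{v:.0f}" for y,v in zip(ys,pr)))
E
```

```text
rack
-170:121 -168:121 -166:118 -164:109 -162:101 -160:110 -158:136 -156:163 -154:179 -152:184 -150:186 -148:186 -146:187 -144:187 -142:187 -140:186 -138:186 -136:186 -134:186 -132:186 -130:186 -128:186 -126:187 -124:187 -122:187 -120:187 -118:187 -116:187 -114:187 -112:187 -110:187 -108:187 -106:187 -104:188 -102:188 -100:188 -98:188 -96:188 -94:185 -92:174 -90:158 -88:152 -86:164 -84:179 -82:185 -80:187 -78:188 -76:188 -74:189 -72:189 -70:189 -68:189 -66:189 -64:189 -62:189 -60:189 -58:189 -56:190 -54:190 -52:190 -50:190 -48:190 -46:190 -44:190 -42:190 -40:190 -38:190 -36:190 -34:190 -32:190 -30:190 -28:190 -26:188 -24:178 -22:158 -20:137 -18:143 -16:165 -14:180 -12:186 -10:189 -8:190 -6:190 -4:190 -2:190 0:190 2:190 4:190 6:190 8:190 10:190 12:190 14:190 16:190 18:190 20:190 22:190 24:190 26:190 28:190 30:190 32:190 34:190 36:190 38:190 40:190 42:190 44:189 46:182 48:165 50:142 52:146 54:165 56:180 58:186 60:188 62:189 64:189 66:189 68:189 70:189 72:189 74:189 76:189 78:189 80:189 82:189 84:189 86:189 88:189 90:189 92:189 94:189 96:189 98:189 100:189 102:189 104:188 106:188 108:18
[... 883 characters left out ...]
-20:169 -18:162 -16:169 -14:177 -12:174 -10:173 -8:182 -6:197 -4:207 -2:207 0:204 2:203 4:202 6:201 8:199 10:197 12:197 14:199 16:201 18:198 20:195 22:193 24:192 26:191 28:189 30:185 32:181 34:180 36:184 38:187 40:191 42:194 44:195 46:190 48:180 50:169 52:168 54:180 56:186 58:178 60:169 62:167 64:174 66:183 68:187 70:187 72:184 74:182 76:184 78:189 80:190 82:188 84:183 86:183 88:187 90:194 92:201 94:202 96:197 98:191 100:189 102:195 104:200 106:202 108:205 110:205 112:201 114:196 116:188 118:174 120:167 122:186 124:220 126:240 128:248 130:249 132:249 134:249 136:249 138:247 140:241 142:232 144:229 146:236 148:245 150:249 152:250 154:250 156:250 158:245 160:224 162:179 164:138 166:120 168:119
```

Request:
apply_moves(deltas=[[0,1.15,-4.05,0.1,0,0,-0.062],[0,1.15,-4.05,0.1,0,0,-0.062],[0,1.15,-4.05,0.1,0,0,-0.062],[0,1.15,-4.05,0.1,0,0,-0.062],[0,1.15,-4.05,0.1,0,0,-0.062],[0,1.15,-4.05,0.1,0,0,-0.062],[0,1.15,-4.05,0.1,0,0,-0.062],[0,1.15,-4.05,0.1,0,0,-0.062],[0,1.15,-4.05,0.1,0,0,-0.062],[0,1.15,-4.05,0.1,0,0,-0.062]], grip_force=20)

```text
time_s: 1.1
ee_pos: [0.3486, 0.0912, 0.2405]
eef_rot: [3.141, 0.0, 2.08]
force: [0.2, 1.1, 0.1]
grip_width: 0.0939
grip_force: 0.0
```

Request:
apply_moves(deltas=[[0,1.15,-4.05,0.1,0,0,-0.062],[0,1.15,-4.05,0.1,0,0,-0.062],[0,1.15,-4.05,0.1,0,0,-0.062],[0,1.15,-4.05,0.1,0,0,-0.062],[0,1.15,-4.05,0.1,0,0,-0.062],[0,1.15,-4.05,0.1,0,0,-0.062],[0,1.15,-4.05,0.1,0,0,-0.062],[0,1.15,-4.05,0.1,0,0,-0.062],[0,1.15,-4.05,0.1,0,0,-0.062],[0,1.15,-4.05,0.1,0,0,-0.062]])

```text
time_s: 2.1
ee_pos: [0.4637, -0.3139, 0.2501]
eef_rot: [-3.141, -0.0, 1.46]
force: [0.6, 0.5, 0.4]
grip_width: 0.0943
grip_force: 0.0
```

```bash
cat >> h.py <<'E'
from scipy.spatial.transform import Rotation as Ro
def look(name,pts=()):
    """wrist picture with world points marked; saves camera for later"""
    from station import ctrl
    o=ctrl.get_obs();c=ctrl.camera("wrist")
    T=np.eye(4);T[:3,:3]=Ro.from_euler("xyz",o["eef_rot"]).as_matrix();T[:3,3]=o["ee_pos"]
    c["pose"]=T@c["hand_eye"];pickle.dump(c,open(name+".pkl","wb"))
    im=cv2.resize(c["img"][...,::-1],(768,576),interpolation=cv2.INTER_CUBIC)
    for p in proj(c,np.array(pts)) if len(pts) else []:
        cv2.circle(im,tuple(int(x) for x in (p+.5)*1.5),3,(0,0,255),-1)
    cv2.imwrite(f"pics/{name}.png",im)
    print(o["time_s"],o["ee_pos"].round(4),o["eef_rot"].round(4),"cam",c["pose"][:3,3].round(3),[k for k in c])
    return c
E
python3 - <<'E'
from h import *
look("w1",[[.464,-.311,.118],[.464,-.311,.010],[.4715,-.2414,.072],[.478,-.1736,.072],[.4817,-.1012,.062]])
E
```

```text
2.1 [ 0.4637 -0.3139  0.2501] [-3.1411e+00 -3.0000e-04  1.4600e+00] cam [ 0.471 -0.24   0.404] ['img', 'K', 'hand_eye', 'pose']
```

View pics/w1.png

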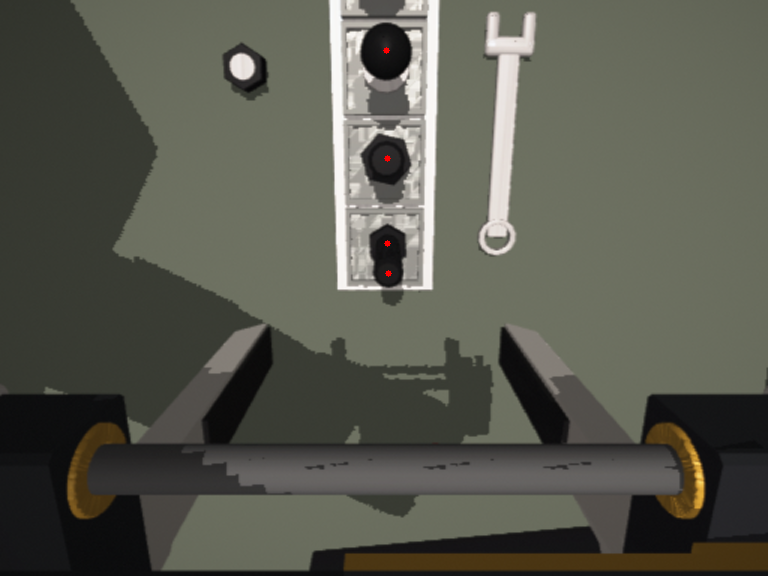

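The wrist view puts every predicted point within about 1–2 px of its part: long bolt top (388,273), short bolt (387,158) and ball (386,50). The estimates are good, so I'll descend on the long bolt.

Request:
apply_moves(deltas=[[0,0.0,0.15,-1.7,0,0,0],[0,0.0,0.15,-1.7,0,0,0],[0,0,0,-1.7,0,0,0],[0,0,0,-1.7,0,0,0],[0,0,0,-1.7,0,0,0],[0,0,0,-1.7,0,0,0],[0,0,0,-1.7,0,0,0],[0,0,0,-1.7,0,0,0],[0,0,0,-1.4,0,0,0],[0,0,0,-1.4,0,0,0]])

```text
time_s: 3.15
ee_pos: [0.4636, -0.309, 0.0856]
eef_rot: [-3.141, -0.0, 1.463]
force: [0.1, -0.2, 0.3]
grip_width: 0.0943
grip_force: 0.0
```

Request:
apply_moves(deltas=[[60,0,0,0,0,0,0],[100,0,0,0,0,0,0],[130,0,0,0,0,0,0],[140,0,0,0,0,0,0],[140,0,0,0,0,0,0]])

```text
time_s: 3.65
ee_pos: [0.4638, -0.3092, 0.0869]
eef_rot: [3.141, 0.0, 1.463]
force: [0.2, 0.0, 0.2]
grip_width: 0.0575
grip_force: 0.0
```

```bash
python3 - <<'E'
from h import *
look("w2",[[.464,-.311,.118]])
E
```

```text
3.65 [ 0.4638 -0.3092  0.0869] [3.1409e+00 4.0000e-04 1.4628e+00] cam [ 0.47  -0.235  0.241] ['img', 'K', 'hand_eye', 'pose']
```

View pics/w2.png

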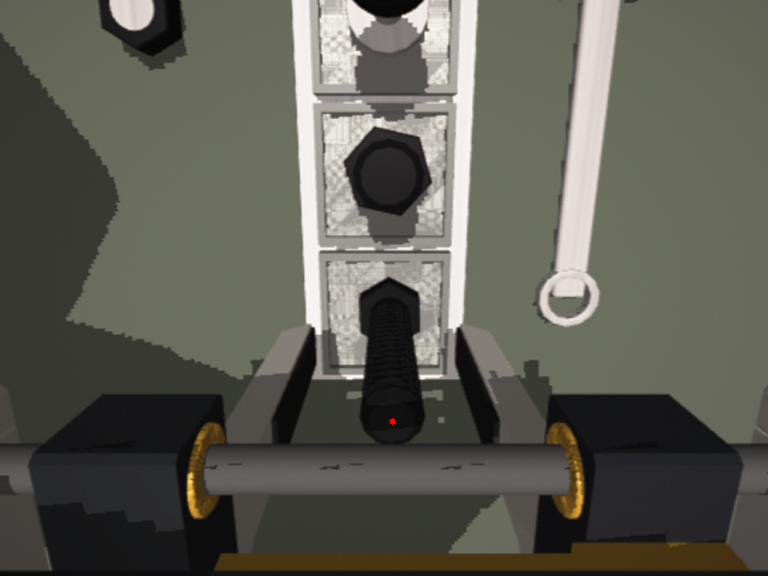

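The bolt's top (391,420) sits midway between the fingers, so I'll close and lift.

Request:
apply_moves(deltas=[[150,0,-0.15,0,0,0,0],[170,0,0,0,0,0,0],[255,0,0,0,0,0,0],[255,0,0,0,0,0,0],[255,0,0,0,0,0,0],[255,0,0,0,0,0,0],[255,0,0,0,0,0,0],[255,0,0,0,0,0,0],[255,0,0,0,0,0,0],[255,0,0,0,0,0,0]], grip_force=30)

```text
time_s: 4.7
ee_pos: [0.4637, -0.3106, 0.0865]
eef_rot: [3.141, 0.0, 1.463]
force: [-0.6, -1.4, 1.5]
grip_width: 0.0196
grip_force: 30.0
```

Request:
apply_moves(deltas=[[255,0,0,0.3,0,0,0],[255,0,0,0.7,0,0,0],[255,0,0,1.5,0,0,0],[255,0,0,2,0,0,0],[255,0,0,2,0,0,0],[255,0,0,2,0,0,0],[255,0,0,2,0,0,0],[255,0,0,2,0,0,0],[255,0,0,0,0,0,0],[255,0,0,0,0,0,0]])

```text
time_s: 5.7
ee_pos: [0.4635, -0.3105, 0.211]
eef_rot: [-3.141, -0.0, 1.463]
force: [0.1, 0.5, -3.6]
grip_width: 0.0197
grip_force: 30.0
```

```bash
python3 - <<'E'
from h import *
from station import ctrl
o=ctrl.get_obs();p=o["ee_pos"];print(p,o["force"],o["grip_width"])
look("w3",[])
E
```

```text
[ 0.46346457 -0.31048486  0.21095567] [ 0.10082141  0.5281948  -3.58025343] 0.01974018822347553
5.7 [ 0.4635 -0.3105  0.211 ] [-3.1413e+00 -2.0000e-04  1.4628e+00] cam [ 0.47  -0.237  0.365] ['img', 'K', 'hand_eye', 'pose']
```

View pics/w3.png

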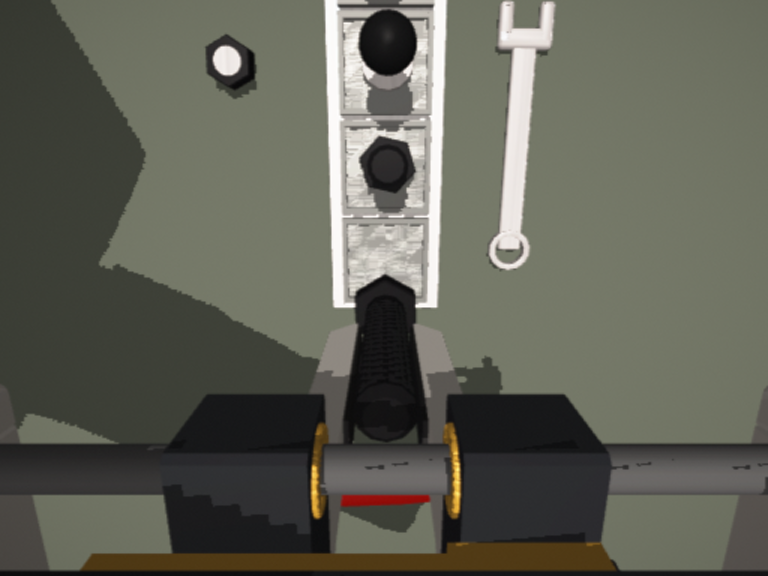

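The bolt is held upright and the force reading of -3.6 N fits its weight. I'll carry it to well +105 at about (0.5344, 0.3195).

Request:
apply_moves(deltas=[[255,0.1,1.0,0,0,0,0],[255,0.3,2.2,0,0,0,0.005],[255,0.4,3.5,0,0,0,0.005],[255,0.4,3.5,0,0,0,0.005],[255,0.4,3.5,0,0,0,0.005],[255,0.4,3.5,0,0,0,0.005],[255,0.4,3.5,0,0,0,0.005],[255,0.4,3.5,0,0,0,0.005],[255,0.4,3.5,0,0,0,0.005],[255,0.4,3.5,0,0,0,0.005]])

```text
time_s: 6.75
ee_pos: [0.499, 0.0034, 0.2107]
eef_rot: [-3.14, -0.0, 1.508]
force: [0.1, 0.8, -3.5]
grip_width: 0.0193
grip_force: 30.0
```

Request:
apply_moves(deltas=[[255,0.4,3.5,0,0,0,0.005],[255,0.4,3.5,0,0,0,0.005],[255,0.4,3.5,0,0,0,0.005],[255,0.4,3.5,0,0,0,0.005],[255,0.4,3.5,0,0,0,0.005],[255,0.4,3.5,0,0,0,0.005],[255,0.4,3.5,0,0,0,0.005],[255,0.4,3.5,0,0,0,0.005],[255,0.3,2.6,0,0,0,0.005],[255,0,1.2,0,0,0,0]])

```text
time_s: 7.75
ee_pos: [0.5337, 0.3216, 0.2101]
eef_rot: [-3.14, 0.001, 1.555]
force: [0.1, -0.2, -3.0]
grip_width: 0.0197
grip_force: 30.0
```

```bash
python3 - <<'E'
from h import *
R=Ro.from_euler("z",-.016).as_matrix()
c=np.array([.5327,.2145,0])
q=[c+R@[x,y+k,z] for k in(.105,.035,-.035,-.105) for x,y,z in((-.031,-.032,.012),(.031,-.032,.012),(.031,.032,.012),(-.031,.032,.012),(0,0,.006))]
look("w4",q)
E
```

```text
7.75 [0.5337 0.3216 0.2101] [-3.1399e+00  6.0000e-04  1.5548e+00] cam [0.534 0.396 0.364] ['img', 'K', 'hand_eye', 'pose']
```

View pics/w4.png

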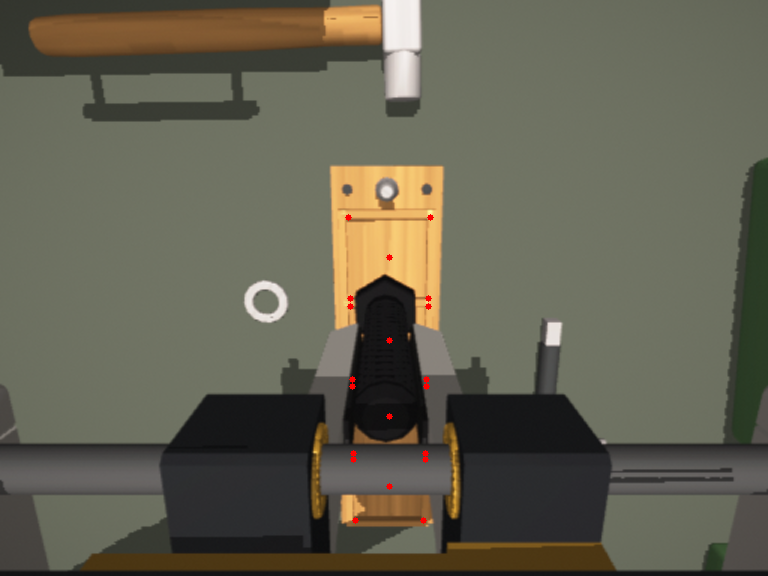

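The predicted well corners match the rack within about 2–3 px, and the end well by the post is centred near (389,257). I'll lower into it.

Request:
apply_moves(deltas=[[255,0,-0.2,-1.0,0,0,0],[255,0,0,-2,0,0,0],[255,0,0,-2,0,0,0],[255,0,0,-2,0,0,0],[255,0,0,-2,0,0,0],[255,0,0,-1.5,0,0,0],[255,0,0,-1,0,0,0],[255,0,0,-0.5,0,0,0],[255,0,0,-0.3,0,0,0],[255,0,0,0,0,0,0]])

```text
time_s: 8.8
ee_pos: [0.5348, 0.3174, 0.0887]
eef_rot: [3.141, -0.0, 1.553]
force: [-0.0, 0.2, -3.5]
grip_width: 0.0196
grip_force: 30.0
```

Request:
apply_moves(deltas=[[255,0,0,-0.1,0,0,0],[255,0,0,-0.1,0,0,0],[255,0,0,0,0,0,0]])

```text
time_s: 9.1
ee_pos: [0.5347, 0.3174, 0.0866]
eef_rot: [3.141, -0.0, 1.553]
force: [0.2, 0.2, -2.0]
grip_width: 0.0196
grip_force: 30.0
```

Request:
apply_moves(deltas=[[255,0,0,-0.1,0,0,0],[255,0,0,-0.1,0,0,0],[255,0,0,0,0,0,0]])

```text
time_s: 9.4
ee_pos: [0.5346, 0.3174, 0.0843]
eef_rot: [-3.141, 0.0, 1.553]
force: [0.4, 0.4, -2.7]
grip_width: 0.0193
grip_force: 30.0
```

Request:
apply_moves(deltas=[[255,0,0,-0.1,0,0,0],[255,0,0,0,0,0,0]])

```text
time_s: 9.6
ee_pos: [0.5346, 0.3174, 0.0833]
eef_rot: [-3.141, 0.0, 1.553]
force: [-1.0, -0.5, -3.6]
grip_width: 0.0198
grip_force: 30.0
```

Request:
apply_moves(deltas=[[255,0,0,-0.1,0,0,0],[255,0,0,0,0,0,0]])

```text
time_s: 9.8
ee_pos: [0.5347, 0.3174, 0.0826]
eef_rot: [3.141, -0.0, 1.553]
force: [0.7, 0.3, -2.8]
grip_width: 0.0197
grip_force: 30.0
```

Request:
apply_moves(deltas=[[255,0,0,-0.08,0,0,0],[255,0,0,0,0,0,0]])

```text
time_s: 10.0
ee_pos: [0.5348, 0.3175, 0.0825]
eef_rot: [3.141, -0.0, 1.553]
force: [-3.7, -2.0, 5.6]
grip_width: 0.0201
grip_force: 30.0
```

The force jumped to +5.6 N, so the bolt is on the floor. I'll release and rise.

Request:
apply_moves(deltas=[[255,0,0,0.05,0,0,0],[255,0,0,0,0,0,0],[170,0,0,0,0,0,0],[120,0,0,0,0,0,0],[60,0,0,0,0,0,0],[0,0,0,0,0,0,0],[0,0,0,0,0,0,0],[0,0,0,0,0,0,0],[0,0,0,0,0,0,0]], grip_force=5)

```text
time_s: 10.9
ee_pos: [0.5347, 0.3174, 0.0821]
eef_rot: [-3.142, 0.0, 1.553]
force: [0.4, -0.1, 0.4]
grip_width: 0.0721
grip_force: 0.0
```

Request:
apply_moves(deltas=[[0,0,0,1,0,0,0],[0,0,0,2,0,0,0],[0,0,0,2,0,0,0],[0,0,0,2,0,0,0],[0,0,0,2,0,0,0],[0,0,0,1.5,0,0,0],[0,0,0,1.5,0,0,0],[0,0,0,0,0,0,0]])

```text
time_s: 11.7
ee_pos: [0.5352, 0.3177, 0.2044]
eef_rot: [3.139, -0.002, 1.553]
force: [-0.7, -1.0, 0.1]
grip_width: 0.0941
grip_force: 0.0
```

```bash
python3 - <<'E'
from h import *
look("w5",[[.5347,.3174,.114]])
E
```

```text
11.7 [0.5352 0.3177 0.2044] [ 3.1387e+00 -1.5000e-03  1.5528e+00] cam [0.535 0.392 0.359] ['img', 'K', 'hand_eye', 'pose']
```

View pics/w5.png

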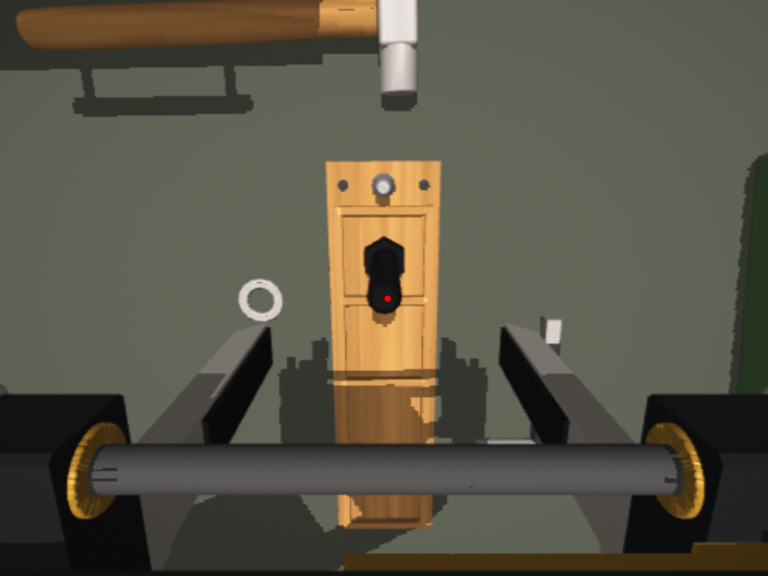

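The long bolt is standing upright in the well beside the post, with its head centred near (384,258). Next is the short bolt at (0.4715, -0.2414).

Request:
apply_moves(deltas=[[0,-0.1,-1.2,0,0,0,-0.005],[0,-0.3,-2.5,0,0,0,-0.005],[0,-0.4,-3.5,0,0,0,-0.005],[0,-0.4,-3.5,0,0,0,-0.005],[0,-0.4,-3.5,0,0,0,-0.005],[0,-0.4,-3.5,0,0,0,-0.005],[0,-0.4,-3.5,0,0,0,-0.005],[0,-0.4,-3.5,0,0,0,-0.005],[0,-0.4,-3.5,0,0,0,-0.005],[0,-0.4,-3.5,0,0,0,-0.005]])

```text
time_s: 12.75
ee_pos: [0.4975, -0.0015, 0.2012]
eef_rot: [-3.14, 0.0, 1.502]
force: [0.5, 0.2, 0.6]
grip_width: 0.0938
grip_force: 0.0
```

Request:
apply_moves(deltas=[[0,-0.4,-3.5,0,0,0,-0.005],[0,-0.4,-3.5,0,0,0,-0.005],[0,-0.4,-3.5,0,0,0,-0.005],[0,-0.4,-3.5,0,0,0,-0.005],[0,-0.4,-3.5,0,0,0,-0.005],[0,-0.4,-3.5,0,0,0,-0.005],[0,-0.3,-2.0,0,0,0,-0.005],[0,-0.1,-1.2,0,0,0,-0.005],[0,0,0,0,0,0,0],[0,0,0,0,0,0,0]])

```text
time_s: 13.75
ee_pos: [0.4705, -0.241, 0.2018]
eef_rot: [-3.141, -0.0, 1.463]
force: [0.2, -0.6, 0.5]
grip_width: 0.0946
grip_force: 0.0
```

Request:
apply_moves(deltas=[[0,0.1,0,-1.4,0,0,0],[0,0,0,-1.8,0,0,0],[0,0,0,-1.8,0,0,0],[0,0,0,-1.8,0,0,0],[0,0,0,-1.8,0,0,0],[0,0,0,-1.8,0,0,0],[0,0,0,-1.6,0,0,0],[0,0,0,-1.4,0,0,0],[0,0,0,-1.0,0,0,0],[60,0,0,0,0,0,0]], grip_force=30)

```text
time_s: 14.75
ee_pos: [0.4712, -0.2409, 0.0567]
eef_rot: [-3.14, -0.001, 1.463]
force: [-0.2, 0.1, 0.4]
grip_width: 0.0893
grip_force: 0.0
```

Request:
apply_moves(deltas=[[100,0,0,0,0,0,0],[130,0,0,0,0,0,0],[150,0,0,0,0,0,0],[255,0,0,0,0,0,0],[255,0,0,0,0,0,0],[255,0,0,0,0,0,0],[255,0,0,0,0,0,0],[255,0,0,0,0,0,0],[255,0,0,0,0,0,0],[255,0,0,0,0,0,0]])

```text
time_s: 15.75
ee_pos: [0.4718, -0.2417, 0.0582]
eef_rot: [3.141, 0.0, 1.463]
force: [1.0, -0.2, -0.7]
grip_width: 0.0254
grip_force: 30.0
```

Request:
apply_moves(deltas=[[255,0,0,0,0,0,0],[255,0,0,0,0,0,0],[255,0,0,0.3,0,0,0],[255,0,0,0.7,0,0,0],[255,0,0,2,0,0,0],[255,0,0,2,0,0,0],[255,0,0,2.5,0,0,0],[255,0,0,2.5,0,0,0],[255,0,0,2,0,0,0],[255,0,0,0,0,0,0]])

```text
time_s: 16.75
ee_pos: [0.4724, -0.2421, 0.1809]
eef_rot: [3.138, 0.002, 1.463]
force: [-0.2, -0.5, -2.6]
grip_width: 0.0255
grip_force: 30.0
```

Request:
apply_moves(deltas=[[255,0.1,1.0,0,0,0,0.005],[255,0.3,2.4,0,0,0,0.005],[255,0.4,3.5,0,0,0,0.006],[255,0.4,3.5,0,0,0,0.006],[255,0.4,3.5,0,0,0,0.006],[255,0.4,3.5,0,0,0,0.006],[255,0.4,3.5,0,0,0,0.006],[255,0.4,3.5,0,0,0,0.006],[255,0.4,3.5,0,0,0,0.006],[255,0.4,3.5,0,0,0,0.006]])

```text
time_s: 17.75
ee_pos: [0.5067, 0.0744, 0.1766]
eef_rot: [-3.139, 0.0, 1.521]
force: [0.3, -0.3, -2.2]
grip_width: 0.0257
grip_force: 30.0
```

Request:
apply_moves(deltas=[[255,0.4,3.5,0,0,0,0.006],[255,0.4,3.5,0,0,0,0.006],[255,0.4,3.5,0,0,0,0.006],[255,0.4,3.5,0,0,0,0.006],[255,0.4,2.5,0,0,0,0.005],[255,0.3,1.2,0,0,0,0.005],[255,0,0,0,0,0,0],[255,0,0,0,0,0,0]])

```text
time_s: 18.55
ee_pos: [0.5303, 0.2486, 0.1774]
eef_rot: [-3.14, 0.001, 1.555]
force: [-0.2, -0.3, -3.4]
grip_width: 0.0255
grip_force: 30.0
```

Request:
apply_moves(deltas=[[255,0.2,0,-1.0,0,0,0],[255,0,0,-2,0,0,0],[255,0,0,-2,0,0,0],[255,0,0,-2,0,0,0],[255,0,0,-2,0,0,0],[255,0,0,-1.5,0,0,0],[255,0,0,-1,0,0,0],[255,0,0,-0.4,0,0,0],[255,0,0,0,0,0,0]])

```text
time_s: 19.45
ee_pos: [0.5327, 0.2492, 0.059]
eef_rot: [-3.141, 0.0, 1.555]
force: [-0.2, -0.7, -2.6]
grip_width: 0.0253
grip_force: 30.0
```

Request:
apply_moves(deltas=[[255,0,0,-0.1,0,0,0],[255,0,0,-0.1,0,0,0],[255,0,0,0,0,0,0]])

```text
time_s: 19.75
ee_pos: [0.5328, 0.2495, 0.0575]
eef_rot: [3.141, -0.0, 1.555]
force: [-0.2, -0.7, -2.9]
grip_width: 0.0254
grip_force: 30.0
```

Request:
apply_moves(deltas=[[255,0,0,-0.1,0,0,0],[255,0,0,-0.1,0,0,0],[255,0,0,0,0,0,0]])

```text
time_s: 20.05
ee_pos: [0.5326, 0.2494, 0.055]
eef_rot: [-3.141, 0.0, 1.555]
force: [-0.1, -0.5, -3.7]
grip_width: 0.0252
grip_force: 30.0
```

Request:
apply_moves(deltas=[[255,0,0,-0.08,0,0,0],[255,0,0,0,0,0,0]])

```text
time_s: 20.25
ee_pos: [0.5327, 0.2494, 0.0543]
eef_rot: [-3.142, 0.0, 1.555]
force: [0.3, 0.1, -3.2]
grip_width: 0.0257
grip_force: 30.0
```

Request:
apply_moves(deltas=[[255,0,0,-0.08,0,0,0],[255,0,0,0,0,0,0]])

```text
time_s: 20.45
ee_pos: [0.5327, 0.2494, 0.0541]
eef_rot: [3.141, -0.0, 1.555]
force: [-3.9, -1.5, 4.7]
grip_width: 0.0256
grip_force: 30.0
```

Contact again. I'll release, rise and go to the ball handle.

Request:
apply_moves(deltas=[[255,0,0,0.05,0,0,0],[255,0,0,0,0,0,0],[160,0,0,0,0,0,0],[110,0,0,0,0,0,0],[60,0,0,0,0,0,0],[0,0,0,0,0,0,0],[0,0,0,0,0,0,0],[0,0,0,0,0,0,0],[0,0,0,0,0,0,0]], grip_force=5)

```text
time_s: 21.35
ee_pos: [0.5327, 0.2494, 0.0541]
eef_rot: [3.142, -0.0, 1.555]
force: [2.0, -0.3, -0.3]
grip_width: 0.0783
grip_force: 0.0
```

Request:
apply_moves(deltas=[[0,0,0,1,0,0,0],[0,0,0,2,0,0,0],[0,0,0,2.5,0,0,0],[0,0,0,2.5,0,0,0],[0,0,0,2.5,0,0,0],[0,0,0,2,0,0,0],[0,0,0,1.5,0,0,0],[0,0,0,0.5,0,0,0],[0,0,0,0,0,0,0]])

```text
time_s: 22.25
ee_pos: [0.5328, 0.2495, 0.1998]
eef_rot: [3.14, -0.001, 1.555]
force: [0.5, 0.3, -0.2]
grip_width: 0.094
grip_force: 0.0
```

Request:
apply_moves(deltas=[[0,-0.1,-1.2,0,0,0,-0.006],[0,-0.4,-2.5,0,0,0,-0.006],[0,-0.4,-3.5,0,0,0,-0.006],[0,-0.4,-3.5,0,0,0,-0.006],[0,-0.4,-3.5,0,0,0,-0.006],[0,-0.4,-3.5,0,0,0,-0.006],[0,-0.4,-3.5,0,0,0,-0.006],[0,-0.4,-3.5,0,0,0,-0.006],[0,-0.4,-3.5,0,0,0,-0.006],[0,-0.4,-3.5,0,0,0,-0.006]])

```text
time_s: 23.25
ee_pos: [0.4945, -0.0695, 0.1982]
eef_rot: [-3.14, -0.0, 1.494]
force: [-0.6, -0.5, 0.1]
grip_width: 0.0938
grip_force: 0.0
```

Request:
apply_moves(deltas=[[0,-0.4,-3.5,0,0,0,-0.006],[0,-0.4,-3.5,0,0,0,-0.006],[0,-0.4,-2.0,0,0,0,-0.006],[0,-0.4,-1.2,0,0,0,-0.006],[0,0,0,0,0,0,0],[0,0,0,0,0,0,0]])

```text
time_s: 23.85
ee_pos: [0.4795, -0.1691, 0.1988]
eef_rot: [-3.141, -0.0, 1.471]
force: [-0.5, 0.4, 0.2]
grip_width: 0.094
grip_force: 0.0
```

```bash
python3 - <<'E'
from h import *
look("w6",[[.478,-.1736,.072],[.4817,-.1012,.062]])
from station import ctrl
t=ctrl.camera("top")["img"];s=ctrl.camera("side")["img"]
a=cv2.resize(t[150:225,70:240,::-1],None,fx=4,fy=4,interpolation=2);b=cv2.resize(s[90:190,170:270,::-1],None,fx=3,fy=3,interpolation=2)
w=cv2.imread("pics/w6.png");w=cv2.resize(w,(400,300))
im=np.zeros((600,700,3),np.uint8);im[:300,:680]=a;im[300:,:300]=b;im[300:,300:]=w
cv2.imwrite("pics/c6.png",im)
E
```

```text
23.85 [ 0.4795 -0.1691  0.1988] [-3.1411e+00 -3.0000e-04  1.4708e+00] cam [ 0.486 -0.095  0.353] ['img', 'K', 'hand_eye', 'pose']
```

View pics/c6.png

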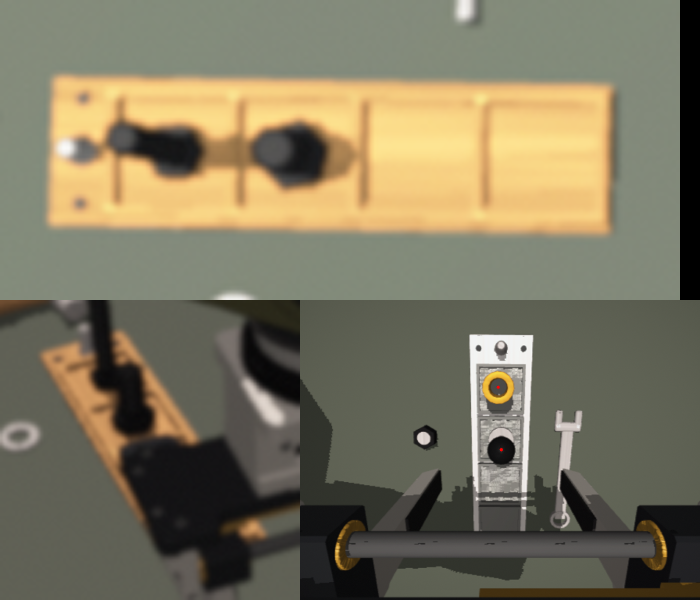

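Both bolts stand upright in the first two wells, at composite (180,150) and (293,155). The ball and bush marks sit on their parts. I'll descend on the ball.

Request:
apply_moves(deltas=[[0,-0.15,-0.45,-0.6,0,0,-0.008],[0,0,0,-1.8,0,0,0],[0,0,0,-1.8,0,0,0],[0,0,0,-1.8,0,0,0],[0,0,0,-1.8,0,0,0],[0,0,0,-1.8,0,0,0],[0,0,0,-1.5,0,0,0],[0,0,0,-1.0,0,0,0],[50,0,0,0,0,0,0],[80,0,0,0,0,0,0]], grip_force=30)

```text
time_s: 25.0
ee_pos: [0.4783, -0.1741, 0.0784]
eef_rot: [3.141, 0.0, 1.463]
force: [-0.0, 0.3, 0.2]
grip_width: 0.0813
grip_force: 0.0
```

Request:
apply_moves(deltas=[[110,0,0,0,0,0,0],[130,0,0,0,0,0,0],[255,0,0,0,0,0,0],[255,0,0,0,0,0,0],[255,0,0,0,0,0,0],[255,0,0,0,0,0,0],[255,0,0,0,0,0,0],[255,0,0,0,0,0,0],[255,0,0,0,0,0,0]])

```text
time_s: 25.9
ee_pos: [0.4782, -0.1741, 0.0781]
eef_rot: [3.141, 0.0, 1.463]
force: [0.8, -0.3, 0.7]
grip_width: 0.0326
grip_force: 30.0
```

Request:
apply_moves(deltas=[[255,0,0,0,0,0,0],[255,0,0,0.3,0,0,0],[255,0,0,0.7,0,0,0],[255,0,0,1.5,0,0,0],[255,0,0,2,0,0,0],[255,0,0,2,0,0,0],[255,0,0,2,0,0,0],[255,0,0,1,0,0,0],[255,0,0,0,0,0,0]])

```text
time_s: 26.8
ee_pos: [0.4785, -0.1743, 0.1743]
eef_rot: [3.14, 0.001, 1.463]
force: [-0.3, 0.1, -1.3]
grip_width: 0.0329
grip_force: 30.0
```

```bash
python3 - <<'E'
from h import *
look("w7")
E
```

```text
26.8 [ 0.4785 -0.1743  0.1743] [3.1395e+00 7.0000e-04 1.4629e+00] cam [ 0.485 -0.1    0.328] ['img', 'K', 'hand_eye', 'pose']
```

View pics/w7.png

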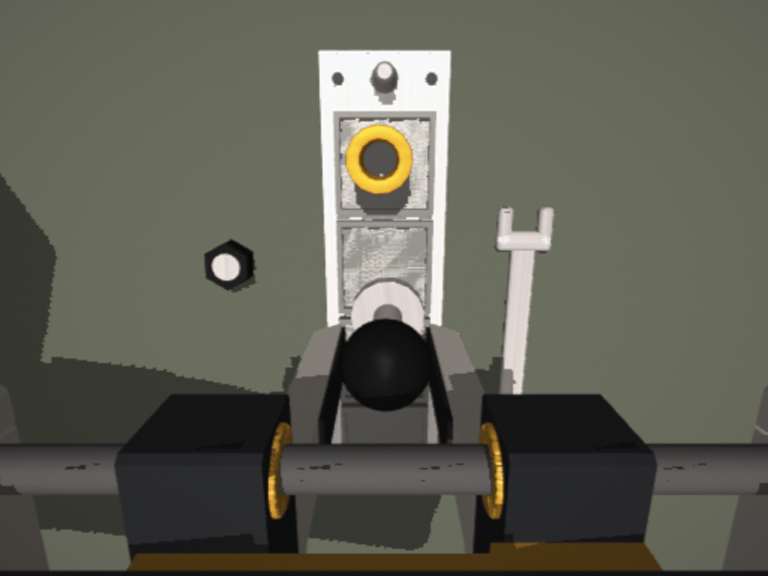

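The handle hangs straight with its foot just below and in line with the ball at (386,365). I'll carry it gently to well -35.

Request:
apply_moves(deltas=[[255,0.15,1.0,0,0,0,0.006],[255,0.4,2.0,0,0,0,0.006],[255,0.4,3.0,0,0,0,0.007],[255,0.4,3.0,0,0,0,0.007],[255,0.4,3.0,0,0,0,0.007],[255,0.4,3.0,0,0,0,0.007],[255,0.4,3.0,0,0,0,0.007],[255,0.4,3.0,0,0,0,0.007],[255,0.4,3.0,0,0,0,0.007],[255,0.4,3.0,0,0,0,0.007]])

```text
time_s: 27.85
ee_pos: [0.5151, 0.0978, 0.172]
eef_rot: [-3.14, 0.0, 1.532]
force: [0.1, 0.1, -2.3]
grip_width: 0.0331
grip_force: 30.0
```

Request:
apply_moves(deltas=[[255,0.4,3.0,0,0,0,0.007],[255,0.4,3.0,0,0,0,0.006],[255,0.4,1.5,0,0,0,0.006],[255,0.4,0.8,0,0,0,0.005],[255,0,0,0,0,0,0],[255,0,0,0,0,0,0]])

```text
time_s: 28.45
ee_pos: [0.5316, 0.1781, 0.1727]
eef_rot: [-3.141, 0.0, 1.554]
force: [0.7, -0.6, -2.5]
grip_width: 0.0329
grip_force: 30.0
```

Request:
apply_moves(deltas=[[255,0,0.1,-0.8,0,0,0],[255,0,0,-1.6,0,0,0],[255,0,0,-2,0,0,0],[255,0,0,-2,0,0,0],[255,0,0,-1.5,0,0,0],[255,0,0,-1.0,0,0,0],[255,0,0,-0.5,0,0,0],[255,0,0,-0.2,0,0,0],[255,0,0,0,0,0,0]])

```text
time_s: 29.35
ee_pos: [0.5318, 0.1798, 0.0773]
eef_rot: [3.141, -0.0, 1.555]
force: [0.3, -0.6, -1.1]
grip_width: 0.0329
grip_force: 30.0
```

Request:
apply_moves(deltas=[[255,0,0,-0.1,0,0,0],[255,0,0,0,0,0,0]])

```text
time_s: 29.55
ee_pos: [0.5318, 0.1799, 0.0764]
eef_rot: [3.141, -0.0, 1.555]
force: [-0.3, 0.1, -1.4]
grip_width: 0.0327
grip_force: 30.0
```

```bash
python3 - <<'E'
from h import *
look("w8")
E
```

```text
29.55 [0.5318 0.1799 0.0764] [ 3.1409e+00 -2.0000e-04  1.5548e+00] cam [0.532 0.254 0.231] ['img', 'K', 'hand_eye', 'pose']
```

View pics/w8.png

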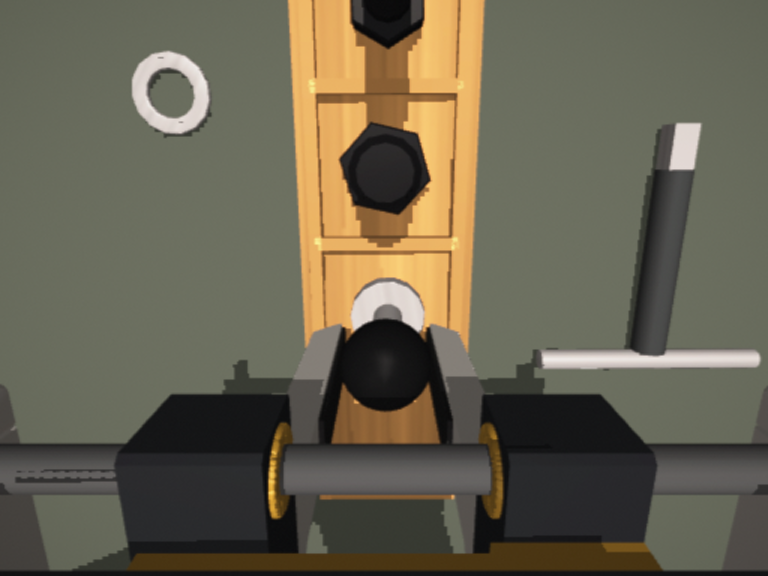

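The handle is over the third well, with its foot at (387,310) inside it, and the short bolt at (386,170) stands well centred. I'll lower to contact.

Request:
apply_moves(deltas=[[255,0,0,-0.1,0,0,0],[255,0,0,-0.08,0,0,0],[255,0,0,0,0,0,0]])

```text
time_s: 29.9
ee_pos: [0.5317, 0.1799, 0.0742]
eef_rot: [3.141, -0.0, 1.555]
force: [0.3, 0.6, -0.2]
grip_width: 0.0328
grip_force: 30.0
```

Request:
apply_moves(deltas=[[255,0,0,-0.06,0,0,0],[255,0,0,0,0,0,0]])

```text
time_s: 30.1
ee_pos: [0.5318, 0.18, 0.074]
eef_rot: [3.141, -0.0, 1.555]
force: [-0.3, -0.3, 3.6]
grip_width: 0.0327
grip_force: 30.0
```

Request:
apply_moves(deltas=[[255,0,0,0.05,0,0,0],[255,0,0,0,0,0,0],[140,0,0,0,0,0,0],[100,0,0,0,0,0,0],[50,0,0,0,0,0,0],[0,0,0,0,0,0,0],[0,0,0,0,0,0,0],[0,0,0,0,0,0,0],[0,0,0,0,0,0,0]], grip_force=5)

```text
time_s: 31.0
ee_pos: [0.5317, 0.1799, 0.0742]
eef_rot: [3.142, -0.0, 1.555]
force: [1.0, -0.2, 0.5]
grip_width: 0.086
grip_force: 0.0
```

Request:
apply_moves(deltas=[[0,0,0,1,0,0,0],[0,0,0,2,0,0,0],[0,0,0,2.5,0,0,0],[0,0,0,2.5,0,0,0],[0,0,0,2,0,0,0],[0,0,0,1,0,0,0],[0,0,0,0,0,0,0]])

```text
time_s: 31.7
ee_pos: [0.5321, 0.18, 0.1856]
eef_rot: [3.139, -0.001, 1.555]
force: [0.3, -0.3, -0.7]
grip_width: 0.0942
grip_force: 0.0
```

Request:
apply_moves(deltas=[[0,-0.3,-1.5,0,0,0,-0.009],[0,-0.5,-3.0,0,0,0,-0.009],[0,-0.6,-3.5,0,0,0,-0.009],[0,-0.6,-3.5,0,0,0,-0.009],[0,-0.6,-3.5,0,0,0,-0.01],[0,-0.6,-3.5,0,0,0,-0.01],[0,-0.6,-3.5,0,0,0,-0.009],[0,-0.6,-3.0,0,0,0,-0.009],[0,-0.4,-2.0,0,0,0,-0.009],[0,-0.2,-1.1,0,0,0,-0.009]])

```text
time_s: 32.7
ee_pos: [0.4804, -0.103, 0.1831]
eef_rot: [-3.14, -0.0, 1.46]
force: [0.6, 0.6, -0.5]
grip_width: 0.0941
grip_force: 0.0
```

Request:
apply_moves(deltas=[[0,0,0,0,0,0,0],[0,0,0,0,0,0,0]])

```text
time_s: 32.9
ee_pos: [0.4815, -0.1008, 0.1837]
eef_rot: [-3.141, -0.0, 1.463]
force: [-0.4, 0.7, 0.5]
grip_width: 0.0936
grip_force: 0.0
```

```bash
python3 - <<'E'
from h import *
from station import ctrl
c=look("w9",[[.4817,-.1012,.062]])
im=c["img"];h=cv2.cvtColor(im,cv2.COLOR_RGB2HSV)
m=((h[...,1]>150)&(h[...,2]>150)&(h[...,0]>15)&(h[...,0]<35)).astype(np.uint8)*255;m[280:]=0
cs,_=cv2.findContours(m,0,1);k=max(cs,key=cv2.contourArea);(u,v),r=cv2.minEnclosingCircle(k)
print(cv2.contourArea(k),u,v,r,ray(c,(u,v),.062))
t=ctrl.camera("top")["img"]
cv2.imwrite("pics/c9.png",cv2.resize(t[150:225,70:240,::-1],None,fx=4,fy=4,interpolation=2))
E
```

```text
32.9 [ 0.4815 -0.1008  0.1837] [-3.1408e+00 -3.0000e-04  1.4628e+00] cam [ 0.488 -0.027  0.338] ['img', 'K', 'hand_eye', 'pose']
1169.0 258.43804931640625 188.04867553710938 19.855321884155273 [ 0.48127004 -0.10107028  0.062     ]
```

View pics/c9.png

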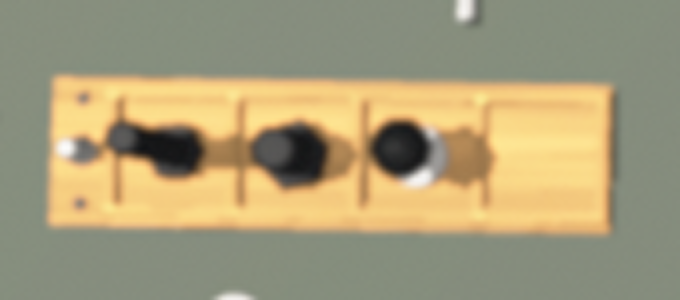

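All three parts stand in their wells, with the handle's foot at (420,157) and the ball at (403,148). The bush measures at (0.4813, -0.1011), as expected, so I'll descend.

Request:
apply_moves(deltas=[[0,0,0,-1.0,0,0,0],[0,0,0,-1.8,0,0,0],[0,0,0,-2,0,0,0],[0,0,0,-2,0,0,0],[0,0,0,-2,0,0,0],[0,0,0,-2,0,0,0],[0,0,0,-1.5,0,0,0],[0,0,0,-1.0,0,0,0],[0,0,0,-0.5,0,0,0],[0,0,0,0,0,0,0]], grip_force=30)

```text
time_s: 34.0
ee_pos: [0.4815, -0.1009, 0.0457]
eef_rot: [-3.141, -0.0, 1.463]
force: [0.9, -1.1, 0.5]
grip_width: 0.0943
grip_force: 0.0
```

Request:
apply_moves(deltas=[[50,0,0,0,0,0,0],[80,0,0,0,0,0,0],[110,0,0,0,0,0,0],[255,0,0,0,0,0,0],[255,0,0,0,0,0,0],[255,0,0,0,0,0,0],[255,0,0,0,0,0,0],[255,0,0,0,0,0,0],[255,0,0,0,0,0,0],[255,0,0,0,0,0,0]])

```text
time_s: 35.0
ee_pos: [0.4818, -0.1011, 0.0462]
eef_rot: [3.141, 0.0, 1.463]
force: [1.9, 0.3, -0.3]
grip_width: 0.0381
grip_force: 30.0
```

Request:
apply_moves(deltas=[[255,0,0,0,0,0,0],[255,0,0,0.3,0,0,0],[255,0,0,0.7,0,0,0],[255,0,0,1.5,0,0,0],[255,0,0,2,0,0,0],[255,0,0,2,0,0,0],[255,0,0,1.5,0,0,0],[255,0,0,1,0,0,0],[255,0,0,0,0,0,0]])

```text
time_s: 35.9
ee_pos: [0.482, -0.1012, 0.1373]
eef_rot: [3.14, 0.0, 1.463]
force: [-0.4, -0.6, -2.4]
grip_width: 0.0377
grip_force: 30.0
```

Request:
apply_moves(deltas=[[255,0.4,1.0,0,0,0,0.009],[255,0.5,2.0,0,0,0,0.009],[255,0.5,2.5,0,0,0,0.01],[255,0.5,2.5,0,0,0,0.009],[255,0.5,2.5,0,0,0,0.009],[255,0.5,2.5,0,0,0,0.009],[255,0.5,2.5,0,0,0,0.009],[255,0.5,2.5,0,0,0,0.01],[255,0.5,2.0,0,0,0,0.009],[255,0.5,1.1,0,0,0,0.009]])

```text
time_s: 36.9
ee_pos: [0.5303, 0.1119, 0.1351]
eef_rot: [-3.14, 0.0, 1.557]
force: [-0.2, 0.3, -2.9]
grip_width: 0.0382
grip_force: 30.0
```

Request:
apply_moves(deltas=[[255,0,0,0,0,0,0],[255,0,0,0,0,0,0]])

```text
time_s: 37.1
ee_pos: [0.5304, 0.1096, 0.1356]
eef_rot: [-3.141, 0.0, 1.555]
force: [0.1, -1.2, -3.3]
grip_width: 0.0378
grip_force: 30.0
```

Request:
apply_moves(deltas=[[255,0,0,-0.8,0,0,0],[255,0,0,-1.6,0,0,0],[255,0,0,-2,0,0,0],[255,0,0,-1.8,0,0,0],[255,0,0,-1.2,0,0,0],[255,0,0,-0.8,0,0,0],[255,0,0,-0.5,0,0,0],[255,0,0,-0.3,0,0,0],[255,0,0,0,0,0,0]])

```text
time_s: 38.0
ee_pos: [0.5308, 0.1099, 0.0462]
eef_rot: [3.141, -0.0, 1.555]
force: [0.5, 0.4, -2.9]
grip_width: 0.0379
grip_force: 30.0
```

Request:
apply_moves(deltas=[[255,0,0,-0.1,0,0,0],[255,0,0,-0.1,0,0,0],[255,0,0,0,0,0,0]])

```text
time_s: 38.3
ee_pos: [0.5307, 0.1099, 0.0443]
eef_rot: [3.141, -0.0, 1.555]
force: [-0.8, 0.5, -3.6]
grip_width: 0.0377
grip_force: 30.0
```

Request:
apply_moves(deltas=[[255,0,0,-0.1,0,0,0],[255,0,0,-0.06,0,0,0],[255,0,0,0,0,0,0]])

```text
time_s: 38.6
ee_pos: [0.5306, 0.1099, 0.0425]
eef_rot: [-3.141, 0.0, 1.555]
force: [-0.3, 0.3, -3.2]
grip_width: 0.0375
grip_force: 30.0
```

Request:
apply_moves(deltas=[[255,0,0,-0.06,0,0,0],[255,0,0,0,0,0,0]])

```text
time_s: 38.8
ee_pos: [0.5307, 0.1099, 0.0422]
eef_rot: [3.141, -0.0, 1.555]
force: [-1.3, -0.6, 1.9]
grip_width: 0.0379
grip_force: 30.0
```

Contact. I'll release, rise and move clear for a final look.

Request:
apply_moves(deltas=[[255,0,0,0,0,0,0],[130,0,0,0,0,0,0],[90,0,0,0,0,0,0],[50,0,0,0,0,0,0],[0,0,0,0,0,0,0],[0,0,0,0,0,0,0],[0,0,0,0,0,0,0],[0,0,0,0,0,0,0]], grip_force=5)

```text
time_s: 39.6
ee_pos: [0.5307, 0.1099, 0.0419]
eef_rot: [-3.142, 0.0, 1.555]
force: [-1.0, 0.3, 0.0]
grip_width: 0.0902
grip_force: 0.0
```

Request:
apply_moves(deltas=[[0,0,0,1,0,0,0],[0,0,0,2,0,0,0],[0,0,0,2.5,0,0,0],[0,0,0,2.5,0,0,0],[0,0,0,2.5,0,0,0],[0,0,0,2.5,0,0,0],[0,0,0,1.5,0,0,0],[0,0,0,0.5,0,0,0]])

```text
time_s: 40.4
ee_pos: [0.5311, 0.11, 0.1943]
eef_rot: [3.138, -0.0, 1.555]
force: [0.8, -0.1, 0.3]
grip_width: 0.0942
grip_force: 0.0
```

Request:
apply_moves(deltas=[[0,-0.3,-2,0,0,0,0],[0,-0.4,-3.5,0,0,0,0],[0,-0.4,-3.5,0,0,0,0],[0,-0.4,-3.5,0,0,0,0],[0,-0.4,-3.5,0,0,0,0],[0,-0.4,-3.5,0,0,0,0],[0,-0.4,-3.5,0,0,0,0],[0,-0.2,-2,0,0,0,0],[0,0,0,0,0,0,0],[0,0,0,0,0,0,0]])

```text
time_s: 41.4
ee_pos: [0.5015, -0.1398, 0.1916]
eef_rot: [-3.141, -0.0, 1.554]
force: [-0.5, 0.3, -0.3]
grip_width: 0.0938
grip_force: 0.0
```

```bash
python3 - <<'E'
from h import *
from station import ctrl
t=ctrl.camera("top")["img"];s=ctrl.camera("side")["img"]
im=np.zeros((600,680,3),np.uint8)
im[:300]=cv2.resize(t[150:225,70:240,::-1],None,fx=4,fy=4,interpolation=2)
im[300:,:330]=cv2.resize(s[90:190,170:280,::-1],None,fx=3,fy=3,interpolation=2)
cv2.imwrite("pics/end.png",im)
E
```

```text
(no output)
```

View pics/end.png

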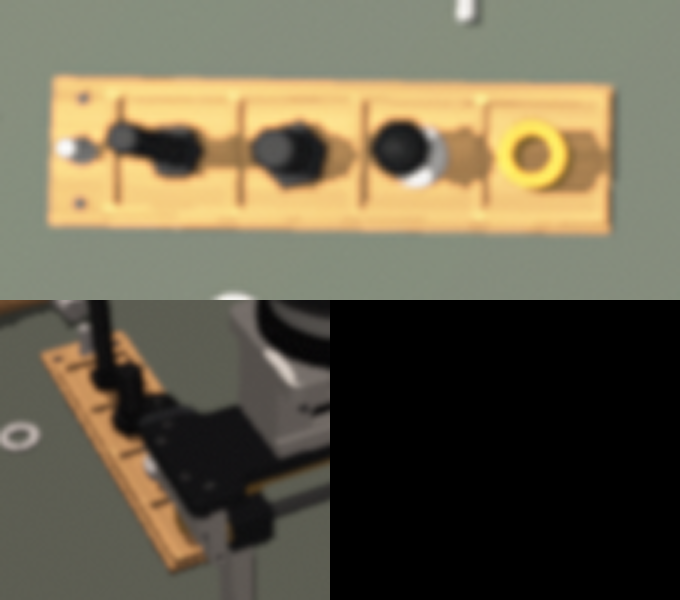

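From the rack's post outward, the wells hold the long bolt, short bolt, ball handle and bush (top of bush at (532,154)). All four stand upright and the gripper is clear.

```bash
python3 -c "
from station import ctrl
print(ctrl.hand_in())"
```

```text
the job is handed in; nothing more can be done
None
```

All four parts stand upright in the rack in reverse order (from the rack's post: long bolt, short bolt, ball handle, bush), and the job was handed in at about 41 s; the hand-in call returned no verdict.

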